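# Seat a sample cup in a cup reader, lock its two-stage clamp lever and start the reading

## Robot

A 6-joint arm with a two-finger parallel gripper is mounted at the origin on a cart in front of the work surface, level with it; the furniture and walls round the work are solid. World frame = base frame: x ahead of the robot, y to its left, z up, the work surface at z = 0. Lengths are in mm, angles in rad, forces in N, time in s.
With the tool pointing down it reaches from about 400 to 925 mm from the base axis. Payload 12.5 kg.
Tool frame: the origin (TCP) lies at the very end of the fingers, on their centre line; the grasp point (between the pads) lies env.hold_point_z behind it (env.hold_point_z is the distance from the TCP to the grasp point, in mm); y points along the fingers, z is the direction in which the jaws open and shut, and the axes are right-handed (so a half turn about y gives the same grasp; the last joint's range is limited). The gripper opens to 95 mm and grips with 3 to 60 N. Pads are 20 mm wide; open, the fingers measure 119 mm over their backs; the gripper's body (75 mm by 180 mm) begins 59 mm behind the grasp point.
Start: joints at [1.203, 0.491, 1.559, -0, 1.092, -0.106], TCP at [161.744, 603.726, 214.661] pointing down, gripper open.
Joint ranges: [-3.1, 3.1], [-0.84, 2.19], [0.05, 2.79], [-1.13, 4.28], [0.06, 2.93], [-2.69, 2.69]. Speed limits (rad/s): [2.22, 2.22, 2.79, 3.14, 3.14, 3.14].

## Interface

Orientations are given as [roll, pitch, yaw] about the fixed x, y, z axes, in that order (R = Rz(yaw) Ry(pitch) Rx(roll)).
In Python, from cell import env gives the robot as it stands.
- The arm moves only by the shell command python3 -m inch 'ROWS'. ROWS is JSON, one flat list of numbers, 7 for each row, row after row: the shift along the tool's x, y, z in m, then the turn, a rotation vector about the tool's x, y, z in degrees, then the closure, from -1 (fully open) to 1 (shut). In form: [tx, ty, tz, ax, ay, az, hand, tx, ty, tz, ax, ay, az, hand, ...]. A call has 1 to 10 rows; each row shifts and turns the commanded pose from where the row before left it, along the tool's axes as they then stand; what a row does not reach is not made up. A row lasts 1/10 s, in which the tool goes at most 50 mm and 8.59 degrees, less where a joint would pass 70% of its speed; a pose out of reach is approached as far as the arm can. A call is refused whole if a number of a shift passes 0.05 or a number of a turn 8.59, either way. A call with a gripper value outside its range is refused whole. The fingers move at their own pace and stop on an object; the grip force is fixed at half the most. Time passes only in rows, so rows that do not move let the fingers close. It gives the time, the measured TCP pose, the force and the opening at its end, in the units of the state.
- env.state(): the state, without advancing time (a new reading comes with each control period).
- env.read_camera(name): name is "side" or "top" or "wrist"; returns a dict with "pixels" (480x640x3 uint8, blue, green, red), "depth" (480x640 float32, mm along the optical axis (not along the pixel's ray), 0 where there is no reading), "mtx" (3x3 intrinsics, pixels), "k1" (the pictures are not rectified: a ray, as slopes to the right and down, at radius r is drawn at 1 + k1 r^2 times it, then the intrinsics apply), "R" (3x3) and "t" (3): a world point X has camera coordinates R X + t. Camera axes: x right, y down, z forward; pixel columns grow to the right and rows downward; lengths in mm; the calibration is good to about 2 mm. A picture is of the moment at which its call begins.
- env.job_done(): hands the job in, once; it reports no verdict.
The state is a dict: "t": time; "joints": joint angles; "qvel": joint speeds; "tau": joint torques, N m; "eef_pos": TCP position; "tcp_rot": TCP orientation; "ft_force": force on the tool from outside, world axes, zero at the start; "moment": the same for the moment, N m; "opening": opening from 0.0 (shut) to 1.0 (fully open).
Only numpy, scipy, OpenCV 4.12 (cv2) and the standard library are available. Lean on these libraries where they do the work, as an engineer would, in place of code of your own. Each camera call takes 0.05 s, during which the arm holds its last target.

## Task

Start a reading on the white cup reader: push the closed sample cup along the channel until it is fully home against the back stop, push the clamp lever away past its first detent all the way to the second stop so that the jaw locks the cup against the window, and only then press the start button down. This is all pushing and pressing with the fingertips: do not lift or tip the cup, and leave the small bottle on the console and everything round the reader where it stands.

Things in the scene. Friction and masses are not known exactly. Their poses are not given: they have to be found in the camera images.
- reader: The cup reader, a white bench instrument 250 x 240 mm, fixed to the bench at a small yaw; origin on the bench top under its middle; x runs from its front to its back (away from the operator), y to its left, z up. Left half: the cup channel. Right half: a console, top at z = 85 mm, y from -119 to -39 mm, with the start button near the front, the lever behind it and a small bottle behind the lever.
- nest (a point): Where the cup's axis is when the cup is home and clamped: point on the channel floor, 21 mm before the back stop; reader frame (55, 66, 55) mm; the axes are the reader's. The unclamped cup has up to 11 mm of sideways play towards the jaw.
- channel (a point): Point on the floor of the polished, slippery channel at its open front end, reader frame (-115, 61, 55) mm, reader axes. The channel is 52 mm wide, floor at z = 55 mm, with guides 12 mm high; it runs along x to a back stop 29 mm high. At its far end stand the sensor head with the window (left, 40 mm above the floor) and the jaw (right, 30 mm).
- cup_mid (a point): Middle of the closed white sample cup that stands in the channel, half-way up (28.5 mm above the channel floor). Cup 57 mm high, body 41 mm across, screw lid 45.4 mm across from 44 mm up to the top; 40 to 85 g. It starts 95 to 130 mm before the nest. It slides upright when pushed gently at any height.
- cup: The same cup; origin at the centre of its underside, z up.
- lever (a joint): Angle of the clamp lever, swinging away from the operator (reader +x). 0 = released, leaning to the front; 0.36 rad = first detent, upright (jaw still 8 mm off the cup); 0.72 rad = second, rigid stop, leaning back. Let go below 0.14 it springs to 0, between 0.18 and 0.53 to 0.36, above 0.6 to 0.72. Pushed slowly it takes 4 to 6 N at the bar to leave the front and to pass the first detent (jolts up to 20 N)
- lever_grip (a point): Centre of the lever's T-shaped black bar, a bar 18 mm thick and 46 mm long across the lever (along the reader's y). It moves on an arc of 105 mm radius about an axis at reader (15, -80, 35) mm: reader (-22, -80, 133) mm at 0, (15, -80, 140) at 0.36, (52, -80, 133) at 0.72. The point tilts with the lever.
- start_button (a joint): Travel of the start button, 0 = up, 0.006 m = fully down; a spring button that takes 5 N and comes back up by itself.
- start_button_top (a point): Centre of the top of the round start button, 26 mm across in a 42 mm collar, on the front end of the console, in front of the lever; reader frame (-88, -80, 103) mm when up; pressed straight down.
- jaw_pad: Black V-shaped rubber pad of the clamp jaw, to the right of the nest; the lever drives it to the left (reader +y), 23 mm in all, the last 3 mm against a spring. Its origin coincides with the reader's when the lever is released.
- other_cup: Leave alone: the other 46 x 46 x 57 mm sample cup, standing on the bench to the left of the reader; origin at the centre of its underside.
- kit_bottle: Leave alone: 28 x 28 x 57 mm screw-cap bottle standing close to the left side of the reader; origin at the centre of its underside.
- dish: Leave alone: closed round petri dish, 61 mm across, 15 mm high, on the bench to the left of the reader; origin at the centre of its underside.
- small_bottle: Leave alone: 20 x 20 x 43 mm screw-cap bottle standing on top of the console, about 40 mm beyond the lever's bar at its second stop; origin at the centre of its underside.
- beaker: Leave alone: glass beaker, 55 mm across, 68 mm high, on the bench to the right of the reader; origin at the centre of its underside.
- lab_timer: Leave alone: 66 x 62 x 18 mm timer lying on the bench to the right of the reader; origin at the centre of its underside.
- marker: Leave alone: 17 x 135 x 16 mm marker pen lying on the bench to the right of the reader, its length along its own y; origin at the centre of its underside.
There are look-alikes about, which are no part of the job. Leave any black or turquoise look-alike of the cup alone.

How it is judged:
By the outcome, as a careful person would: the job done as asked, in the order asked, and still so for the second after the job is handed in, with the robot touching nothing.
It also fails if it takes over 48 s, if anything falls off the work surface, if the arm or the gripper's body presses on something with over 40 N, if the wrist force passes 120 N, or if a joint passes its speed limit or range.

## Working session

There is one attempt and no reset: what is moved stays moved. The work goes in short steps, Python scripts to look and compute and a shell command to move; the robot and the scene stay as the last step left them, time stands still between calls to the robot, and variables do not carry over. Pictures are saved under pics/ and viewed, and the job is handed in when it is done.

```bash
ls; mkdir -p pics
python3 - <<'E'
from cell import env
import cv2
print(env.state(), env.hold_point_z)
for n in ["side","top","wrist"]:
    c=env.read_camera(n); cv2.imwrite(f"pics/{n}0.png",c["pixels"]); print(n,c["mtx"].tolist(),c["k1"],c["R"].tolist(),c["t"].tolist())
    import numpy as np; np.savez(f"{n}0.npz",**c)
E
```

```text
pics
{'t': 0.0, 'joints': array([ 1.20342949e+00,  4.91604531e-01,  1.55945458e+00,  3.87767410e-05,
        1.09168031e+00, -1.05618292e-01]), 'qvel': array([-0.00096951,  0.00213537,  0.00052099,  0.000205  ,  0.00079672,
        0.00023143]), 'tau': array([ 8.06492535e-04, -6.12665176e+01, -2.58185184e+01,  6.93386444e-02,
        4.82526398e-02, -1.16856295e-04]), 'eef_pos': array([161.62471274, 603.4924357 , 214.03203621]), 'tcp_rot': array([-1.57193309e+00,  1.55093933e-04, -2.61766533e-01]), 'ft_force': array([0.15401874, 0.46329436, 0.40572153]), 'moment': array([ 0.00334617,  0.0079166 , -0.08446283]), 'opening': 1.0003212315330627} 18.8
side [[560.3151754869858, 0.0, 313.4683433020567], [0.0, 560.3151754869858, 240.57993379815497], [0.0, 0.0, 1.0]] 0.026005836536428167 [[-0.9905581140630397, -0.134965031370272, -0.024063727290163442], [-0.021483845328487287, 0.32617898188687106, -0.9450638688285284], [0.13539965677126176, -0.9356237021807786, -0.32599880500357475]] [540.8170030592238, 118.28486149280742, 1154.5348279355126]
top [[564.3782334974854, 0.0, 311.5934155614005], [0.0, 564.3782334974854, 231.57816969328394], [0.0, 0.0, 1.0]] 0.02852943348860546 [[0.001314714827330292, -0.9998080540278143, -0.019548059393144235], [-0.9803496609108103, 0.0025674865180651514, -0.19725098317889111], [0.1972633110261065, 0.01942326218982408, -0.9801581112294707]] [49.06994411022792, 555.5303864667906, 1204.3130519111314]
wrist [[351.5682385148437, 0.0, 324.6763774969445], [0.0, 351.5682385148437, 242.80508568394055], [0.0, 0.0, 1.0]] -0.06983638367887889 [[0.2586849160335366, 0.9659596465110356, -0.002018793946814561], [0.9308884610716825, -0.24873367529909424, 0.2675410843511734], [0.2579317492289756, -0.07108811493127555, -0.9635443387074623]] [-625.3515652975083, -31.14645158563382, 391.62883330833125]
```

View pics/top0.png

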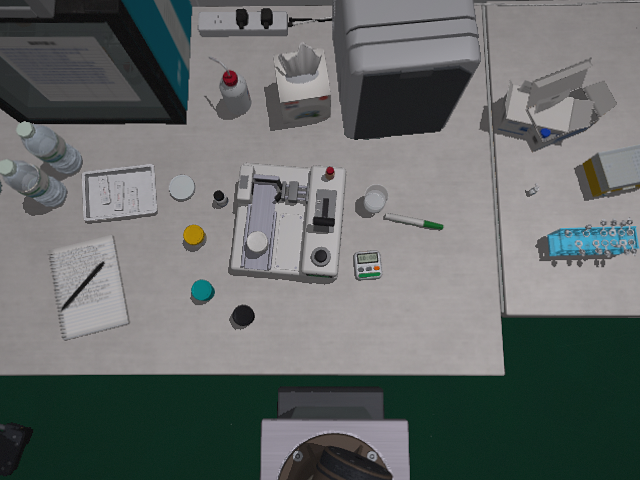

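View pics/side0.png

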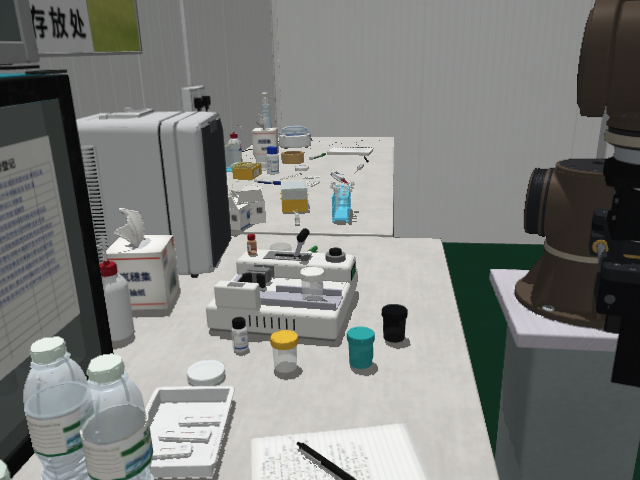

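View pics/wrist0.png

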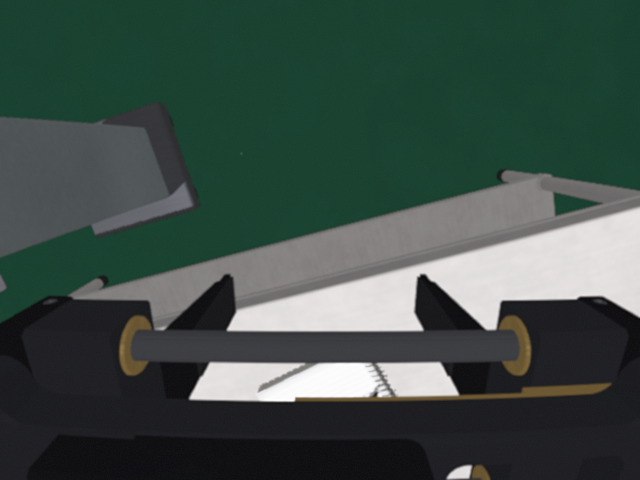

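```bash
cat > h.py <<'E'
import numpy as np, cv2
def load(n): 
    d=np.load(n,allow_pickle=True); return {k:d[k] for k in d.files}
def ray(c,u,v):
    K=c["mtx"]; x=(u-K[0,2])/K[0,0]; y=(v-K[1,2])/K[1,1]; a,b=x,y
    for _ in range(20):
        s=1+float(c["k1"])*(a*a+b*b); a,b=x/s,y/s
    d=c["R"].T@np.array([a,b,1]); o=-c["R"].T@c["t"]; return o,d
def onz(c,u,v,z):
    o,d=ray(c,u,v); return o+d*(z-o[2])/d[2]
def dep(c,u,v):
    o,d=ray(c,u,v); return o+d*float(c["depth"][int(v),int(u)])
def proj(c,X):
    p=c["R"]@np.asarray(X,float)+c["t"]; a,b=p[0]/p[2],p[1]/p[2]; s=1+float(c["k1"])*(a*a+b*b)
    return c["mtx"][0,0]*a*s+c["mtx"][0,2], c["mtx"][1,1]*b*s+c["mtx"][1,2]
E
python3 - <<'E'
from h import *
t=load("top0.npz"); s=load("side0.npz")
cv2.imwrite("pics/topc.png",cv2.resize(t["pixels"][150:290,220:400],None,fx=4.2,fy=4.2,interpolation=cv2.INTER_CUBIC))
cv2.imwrite("pics/sidec.png",cv2.resize(s["pixels"][215:345,200:370],None,fx=4.4,fy=4.4,interpolation=cv2.INTER_CUBIC))
E
```

```text
(no output)
```

View pics/topc.png

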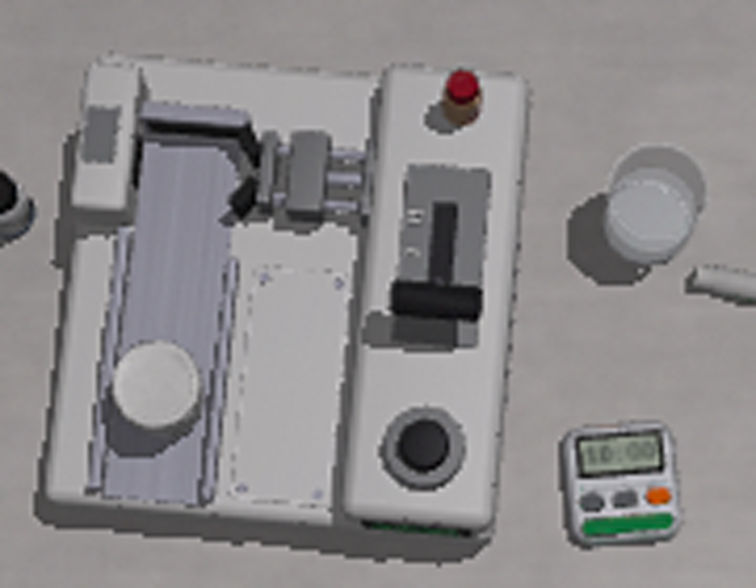

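View pics/sidec.png

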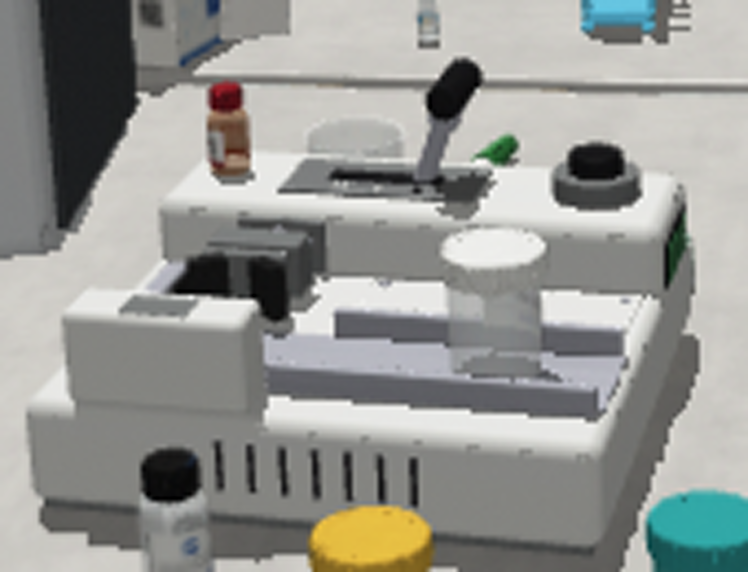

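Run:
```python
from h import *
t=load("top0.npz"); s=load("side0.npz")
def blob(c,box,f):
    x0,y0,x1,y1=box; im=c["pixels"][y0:y1,x0:x1].astype(int)
    m=f(im).astype(np.uint8); n,l,st,ce=cv2.connectedComponentsWithStats(m)
    i=1+np.argmax(st[1:,4]); return ce[i]+[x0,y0],st[i]
dark=lambda im: im.max(2)<62
def tri(a,b):
    (o1,d1),(o2,d2)=ray(t,*a),ray(s,*b)
    d1/=np.linalg.norm(d1);d2/=np.linalg.norm(d2)
    k=np.linalg.lstsq(np.c_[d1,-d2],o2-o1,rcond=None)[0]
    p,q=o1+k[0]*d1,o2+k[1]*d2; return (p+q)/2,np.linalg.norm(p-q)
bt,st=blob(t,(308,243,335,268),dark); print("btn top",bt,st)
bs,st=blob(s,(320,240,352,262),dark); print("btn side",bs,st)
print(onz(t,*bt,103),tri(bt,bs))
lt,st=blob(t,(308,214,340,228),dark); print("bar top",lt,st)
ls,st=blob(s,(290,225,315,245),dark); print("bar side",ls,st)
print(onz(t,*lt,135),tri(lt,ls))
# cup lid
hsv=lambda im:(im.min(2)>185)
im=t["pixels"][225:260,240:275]; print(im[16,16],im[16,2],im[16,32], im[30,25])
ct,st=blob(t,(243,228,272,256),lambda im:(im.min(2)>170)); print("cup",ct,st,onz(t,*ct,112), dep(t,*ct))
cs=(312.3,271.5); print(tri(ct,cs))
cr=lambda x,y:(220+x/4.2-.4,150+y/4.2-.4)
for nm,x,y,z in [("chan FL",104,495,55),("chan FR",207,500,55),("console FL",346,517,83),("console FR",492,525,83),("console BR",526,75,83),("console BL",383,68,83),("bottlecap",462,84,128),("stopL",140,105,84),("stopR",246,112,84),("headBL",88,60,95)]:
    print(nm,onz(t,*cr(x,y),z))
```

```text
btn top [320.35245902 255.78688525] [  7   7  12  13 122]
btn side [335.02222222 251.56666667] [ 9  8 13  8 90]
[493.46032811  29.0685653  103.        ] (array([494.21711122,  29.09311379,  99.82393364]), np.float64(0.5107184343353751))
bar top [323.03478261 221.43478261] [  5   0  22  14 230]
bar side [302.51401869 235.17757009] [  7   4  12  14 107]
[561.25391938  23.1882302  135.        ] (array([562.24212063,  23.21822629, 132.21127243]), np.float64(0.7349493066205365))
[172 172 174] [174 173 175] [170 156 158] [151 139 139]
cup [255.01020408 239.62244898] [  4   4  20  19 196] [527.10317039 168.05794718 112.        ] [527.15766149 168.09354888 111.70814806]
(array([524.86494326, 167.92633236, 111.36447338]), np.float64(4.644209063759136))
chan FL [475.23029143 197.24588109  55.        ]
chan FR [472.49158861 142.93310173  55.        ]
console FL [459.86771048  68.75594383  83.        ]
console FR [455.67291707  -5.98351211  83.        ]
console BR [695.81968918 -25.81173169  83.        ]
console BL [700.09919773  50.1723195   83.        ]
bottlecap [676.70692331   8.78813926 128.        ]
stopL [679.86827131 179.19481111  84.        ]
stopR [675.76651271 122.79013136  84.        ]
headBL [701.32372717 205.82803754  95.        ]
```

Run:
```python
from h import *
t=load("top0.npz")
def zmask(box,lo,hi):
    P=[]
    for v in range(box[1],box[3]):
        for u in range(box[0],box[2]):
            if t["depth"][v,u]>0:
                p=dep(t,u,v)
                if lo<p[2]<hi: P.append(p)
    P=np.array(P); return P
for nm,box,lo,hi in [("cup",(238,222,278,262),108,116),("btn",(305,240,338,270),100,107),("collar",(305,240,338,270),88,99.9),("bar",(305,210,342,232),132,146),("bottle",(320,160,342,186),120,135),("console",(295,160,350,280),83,87),("head",(235,160,260,205),91,99),("floor",(240,190,285,270),53,57)]:
    P=zmask(box,lo,hi); print(nm,len(P),P.min(0).round(1),P.max(0).round(1),((P.min(0)+P.max(0))/2).round(1),P.mean(0).round(1))
    if nm=="console": np.save("cons.npy",P)
P=np.load("cons.npy")
r=cv2.minAreaRect(P[:,:2].astype(np.float32)); print(r)
```

```text
cup 335 [502.3 142.3 108.1] [546.6 187.3 115.9] [524.5 164.8 112. ] [523.7 164.3 112.1]
btn 74 [478.2  10.6 100. ] [510.6  46.9 106.8] [494.4  28.8 103.4] [495.1  27.2 104. ]
collar 227 [467.   -6.9  88. ] [530.4  62.2  99.9] [498.7  27.7  94. ] [494.7  29.1  94.4]
bar 172 [5.515e+02 3.000e-01 1.321e+02] [571.2  44.2 145.5] [561.4  22.2 138.8] [560.7  22.3 140.9]
bottle 53 [667.    1.4 120.4] [683.9  16.5 133.7] [675.4   9.  127. ] [675.3   9.1 127.4]
console 1765 [456.7 -26.   83. ] [699.5  85.1  87. ] [578.1  29.6  85. ] [576.6  23.6  85. ]
head 413 [618.5 178.   91. ] [699.9 212.6  98.9] [659.2 195.3  95. ] [658.8 195.6  94.8]
floor 1446 [471.5 109.4  53. ] [652.9 210.7  57. ] [562.2 160.1  55. ] [561.5 154.5  55. ]
((579.1925659179688, 37.517906188964844), (109.19355010986328, 241.80316162109375), 85.0256118774414)
```

```bash
python3 -m inch '[0,0,-0.03,0,-5.2,0,1, 0,0,-0.03,0,-5.2,0,1, 0.033,0,-0.04,0,0,0,1, 0.033,0,-0.04,0,0,0,1, 0.033,0,-0.04,0,0,0,1, 0.033,0,-0.04,0,0,0,1]'
```

```text
t: 0.75
eef_pos: [263.9, 379.5, 214.6]
tcp_rot: [-1.571, -0.0, -0.08]
ft_force: [1.4, 0.9, 0.2]
opening: 0.552
```

```bash
python3 -m inch '[0.037,0,-0.032,0,0,0,1, 0.037,0,-0.032,0,0,0,1, 0.037,0,-0.032,0,0,0,1, 0.037,0,-0.032,0,0,0,1, 0.037,0,-0.032,0,0,0,1, 0.03,0,-0.032,0,0,0,1, 0,0,0,0,0,-7.5,1, 0,0,0,0,0,-7.5,1, 0,0,0,0,0,0,1]'
```

```text
t: 1.65
eef_pos: [460.3, 172.1, 214.2]
tcp_rot: [-1.571, -0.263, -0.08]
ft_force: [-0.9, -0.5, 0.3]
opening: 0.007
```

```bash
python3 -m inch '[-0.0093,0.0345,-0.002,0,0,0,1, -0.0093,0.0345,0,0,0,0,1, -0.0093,0.0345,0,0,0,0,1, -0.0093,0.0345,0,0,0,0,1, 0,0,0,0,0,0,1]'
python3 - <<'E'
from h import *
from cell import env
s=env.read_camera("side"); print(env.state()["eef_pos"])
cv2.imwrite("pics/s1.png",cv2.resize(s["pixels"][180:345,200:400],None,fx=3.6,fy=3.6,interpolation=cv2.INTER_CUBIC))
E
```

```text
t: 2.15
eef_pos: [460.6, 170.0, 68.1]
tcp_rot: [-1.574, -0.254, -0.08]
ft_force: [-0.9, -0.2, 1.3]
opening: 0.004
[461.5482979  170.25312309  70.31594063]
```

View pics/s1.png

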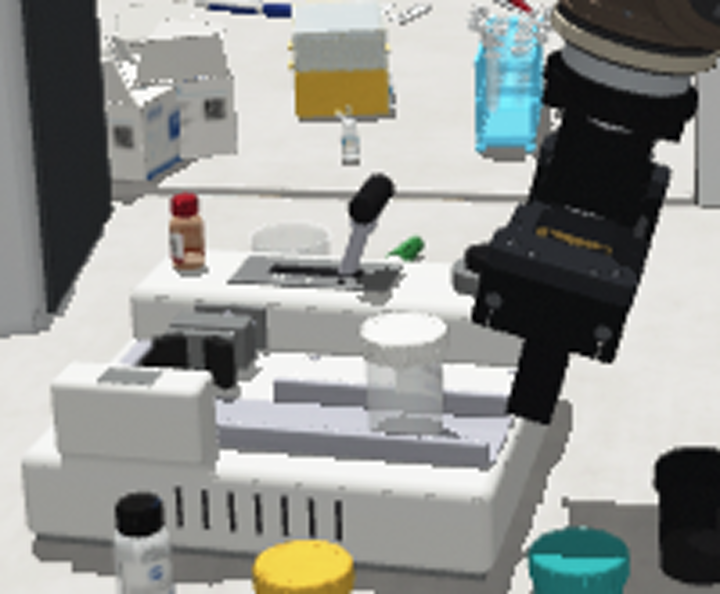

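```bash
python3 -m inch '[0.0077,0.0021,0,0,0,0,1, 0.0077,0.0021,0,0,0,0,1, 0.0058,0.0016,0,0,0,0,1, 0.0019,0.0005,0,0,0,0,1, 0.0019,0.0005,0,0,0,0,1, 0.0019,0.0005,0,0,0,0,1, 0.0019,0.0005,0,0,0,0,1, 0.0019,0.0005,0,0,0,0,1, 0.0019,0.0005,0,0,0,0,1, 0.0029,0.0008,0,0,0,0,1]'
python3 -m inch '[0.0029,0.0008,0,0,0,0,1, 0.0029,0.0008,0,0,0,0,1, 0.0029,0.0008,0,0,0,0,1, 0.0029,0.0008,0,0,0,0,1, 0.0029,0.0008,0,0,0,0,1, 0.0029,0.0008,0,0,0,0,1, 0.0029,0.0008,0,0,0,0,1, 0.0029,0.0008,0,0,0,0,1, 0.0029,0.0008,0,0,0,0,1, 0.0029,0.0008,0,0,0,0,1]'
python3 - <<'E'
from h import *
from cell import env
s=env.read_camera("side"); print(env.state()["eef_pos"])
cv2.imwrite("pics/s2.png",cv2.resize(s["pixels"][180:345,200:400],None,fx=3.6,fy=3.6,interpolation=cv2.INTER_CUBIC))
E
```

```text
t: 3.2
eef_pos: [498.6, 167.7, 71.6]
tcp_rot: [-1.571, -0.262, -0.08]
ft_force: [-0.0, 0.4, 0.7]
opening: 0.005
t: 4.2
eef_pos: [528.8, 165.2, 71.4]
tcp_rot: [-1.571, -0.262, -0.08]
ft_force: [0.2, 0.4, 1.0]
opening: 0.004
[529.30215442 165.24125781  71.46254839]
```

View pics/s2.png

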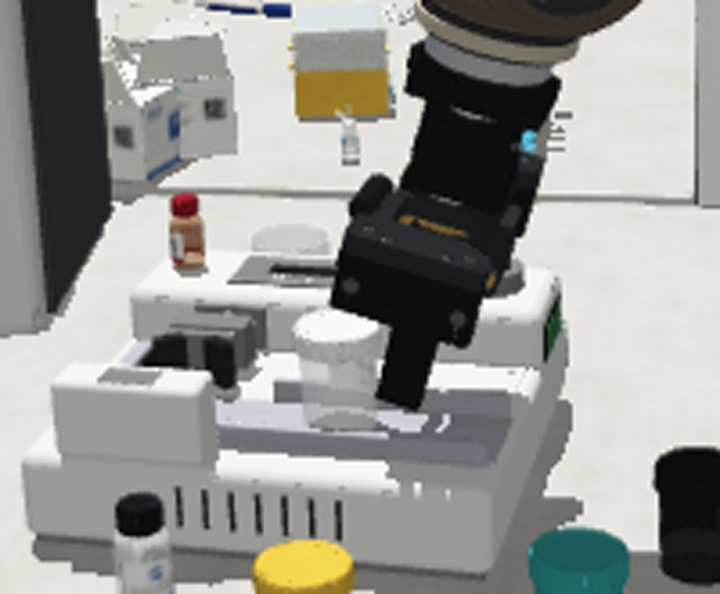

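```bash
python3 -m inch '[0.0029,0.0008,0,0,0,0,1, 0.0029,0.0008,0,0,0,0,1, 0.0029,0.0008,0,0,0,0,1, 0.0029,0.0008,0,0,0,0,1, 0.0029,0.0008,0,0,0,0,1, 0.0029,0.0008,0,0,0,0,1, 0.0029,0.0008,0,0,0,0,1, 0.0029,0.0008,0,0,0,0,1, 0.0029,0.0008,0,0,0,0,1, 0.0029,0.0008,0,0,0,0,1]'
python3 -m inch '[0.0029,0.0008,0,0,0,0,1, 0.0029,0.0008,0,0,0,0,1, 0.0029,0.0008,0,0,0,0,1, 0.0029,0.0008,0,0,0,0,1, 0.0029,0.0008,0,0,0,0,1, 0.0029,0.0008,0,0,0,0,1, 0.0029,0.0008,0,0,0,0,1, 0.0029,0.0008,0,0,0,0,1, 0.0029,0.0008,0,0,0,0,1, 0.0029,0.0008,0,0,0,0,1]'
python3 - <<'E'
from h import *
from cell import env
s=env.read_camera("side"); print(env.state()["eef_pos"])
a=cv2.resize(s["pixels"][180:345,200:400],None,fx=2.9,fy=2.9,interpolation=cv2.INTER_CUBIC)
cv2.imwrite("pics/s3.png",a)
E
```

```text
t: 5.25
eef_pos: [558.8, 162.8, 71.2]
tcp_rot: [-1.571, -0.262, -0.08]
ft_force: [-0.7, 0.9, -0.3]
opening: 0.003
t: 6.25
eef_pos: [588.7, 160.4, 70.9]
tcp_rot: [-1.571, -0.262, -0.08]
ft_force: [-0.4, -0.2, 0.4]
opening: 0.007
[589.22643791 160.3601454   71.00289507]
```

View pics/s3.png

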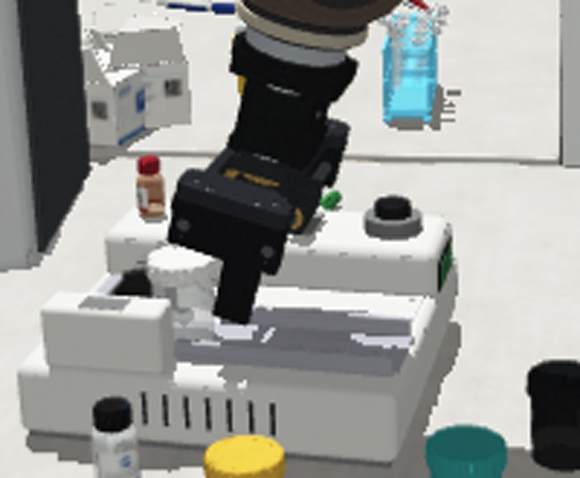

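```bash
python3 -m inch '[0.0019,0.0005,0,0,0,0,1, 0.0019,0.0005,0,0,0,0,1, 0.0019,0.0005,0,0,0,0,1, 0.0019,0.0005,0,0,0,0,1, 0.0019,0.0005,0,0,0,0,1, 0.0019,0.0005,0,0,0,0,1, 0.0019,0.0005,0,0,0,0,1, 0.0019,0.0005,0,0,0,0,1, 0.0019,0.0005,0,0,0,0,1, 0.0015,0.0004,0,0,0,0,1]'
python3 -m inch '[0.001,0.0003,0,0,0,0,1, 0.001,0.0003,0,0,0,0,1, 0.001,0.0003,0,0,0,0,1]'
python3 -m inch '[0.001,0.0003,0,0,0,0,1, 0.001,0.0003,0,0,0,0,1]'
```

```text
t: 7.3
eef_pos: [607.9, 158.9, 71.0]
tcp_rot: [-1.571, -0.262, -0.08]
ft_force: [-0.1, 0.7, -0.7]
opening: 0.005
t: 7.6
eef_pos: [610.9, 158.6, 70.9]
tcp_rot: [-1.571, -0.262, -0.08]
ft_force: [0.0, 0.1, -0.4]
opening: 0.002
t: 7.8
eef_pos: [613.0, 158.5, 70.9]
tcp_rot: [-1.571, -0.262, -0.08]
ft_force: [-0.1, 0.6, -0.2]
opening: 0.006
```

```bash
python3 -m inch '[0.001,0.0003,0,0,0,0,1, 0.001,0.0003,0,0,0,0,1]'
python3 -m inch '[0.0005,0.0001,0,0,0,0,1, 0.0005,0.0001,0,0,0,0,1]'
python3 - <<'E'
from h import *
from cell import env
s=env.read_camera("side"); t=env.read_camera("top"); print(env.state()["ft_force"])
a=cv2.resize(s["pixels"][230:345,200:350],None,fx=2.6,fy=2.6,interpolation=cv2.INTER_CUBIC)
b=cv2.resize(t["pixels"][155:270,225:375],None,fx=2.6,fy=2.6,interpolation=cv2.INTER_CUBIC)
cv2.imwrite("pics/s4.png",np.hstack([a,b]))
E
```

```text
t: 8.0
eef_pos: [615.1, 158.3, 70.8]
tcp_rot: [-1.571, -0.262, -0.08]
ft_force: [-0.5, -0.8, -0.0]
opening: 0.005
t: 8.2
eef_pos: [616.0, 158.2, 70.9]
tcp_rot: [-1.571, -0.262, -0.08]
ft_force: [0.2, -0.2, -0.3]
opening: 0.002
[ 0.74131439  0.33639017 -0.35027636]
```

View pics/s4.png

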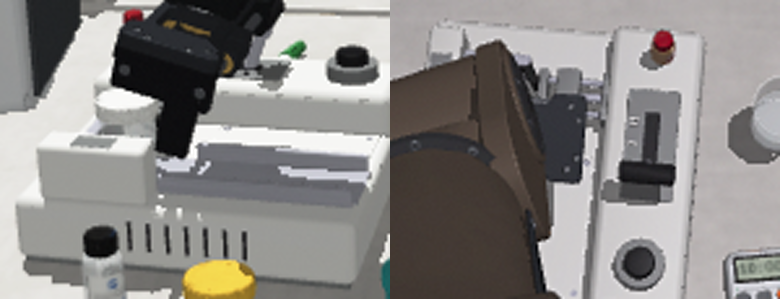

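```bash
for i in 1 2 3; do :; done; python3 -m inch '[0.0005,0.0001,0,0,0,0,1, 0.0005,0.0001,0,0,0,0,1]'
python3 -m inch '[0.0005,0.0001,0,0,0,0,1, 0.0005,0.0001,0,0,0,0,1]'
```

```text
t: 8.5
eef_pos: [617.0, 158.1, 71.0]
tcp_rot: [-1.571, -0.262, -0.08]
ft_force: [0.4, -0.9, -0.5]
opening: 0.008
t: 8.7
eef_pos: [618.1, 158.0, 71.0]
tcp_rot: [-1.571, -0.262, -0.08]
ft_force: [-0.6, 0.4, -0.2]
opening: 0.005
```

```bash
python3 -m inch '[0.0005,0.0001,0,0,0,0,1, 0.0005,0.0001,0,0,0,0,1]'
python3 -m inch '[0.0005,0.0001,0,0,0,0,1, 0,0,0,0,0,0,1]'
```

```text
t: 8.9
eef_pos: [619.1, 158.0, 71.1]
tcp_rot: [-1.571, -0.262, -0.08]
ft_force: [-0.7, -0.2, -0.4]
opening: 0.007
t: 9.1
eef_pos: [619.6, 157.9, 71.1]
tcp_rot: [-1.571, -0.262, -0.08]
ft_force: [0.4, -0.1, -0.4]
opening: 0.005
```

```bash
cat > lid.py <<'E'
from h import *
from cell import env
import sys
s=env.read_camera("side"); print(env.state()["ft_force"].round(1),env.state()["eef_pos"].round(1))
cv2.imwrite("pics/"+sys.argv[1],cv2.resize(s["pixels"][235:315,200:300],None,fx=7,fy=7,interpolation=cv2.INTER_CUBIC))
P=np.array([dep(s,u,v) for v in range(250,300) for u in range(215,285) if s["depth"][v,u]>0 and s["pixels"][v,u].min()>90])
P=P[(P[:,2]>108)&(P[:,2]<116)&(P[:,0]<700)&(P[:,1]>110)]
d=P[:,:2]-[587.5,101.2]; c,n=np.cos(-.08),np.sin(-.08)
X=d[:,0]*c+d[:,1]*n; Y=-d[:,0]*n+d[:,1]*c
print(len(P),X.min(),X.max(),Y.min(),Y.max())
print("expected home lid X 32.3..77.7")
for y in (0,): print("proj home lid back/front", [tuple(np.round(proj(s,[587.5+x*c-64*n,101.2+x*n+64*c,112]),1)) for x in (77.7,55,32.3)])
E
python3 lid.py s5.png
```

```text
[ 0.5  0.7 -0.1] [619.6 157.9  71.1]
168 35.11907336641369 80.12386661408947 40.45548500675824 83.55160724167756
expected home lid X 32.3..77.7
proj home lid back/front [(np.float64(235.7), np.float64(266.9)), (np.float64(247.1), np.float64(267.6)), (np.float64(258.7), np.float64(268.3))]
```

View pics/s5.png

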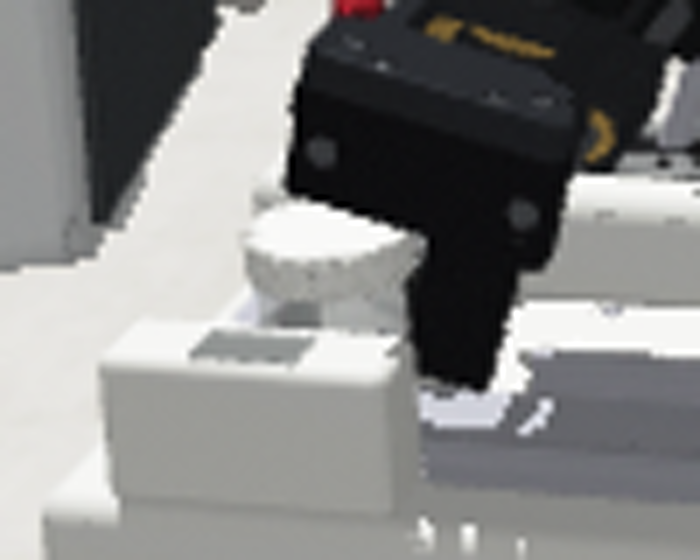

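```bash
python3 -m inch '[0.0005,0.0001,0,0,0,0,1, 0.0005,0.0001,0,0,0,0,1]'
python3 -m inch '[0.0005,0.0001,0,0,0,0,1, 0.0005,0.0001,0,0,0,0,1]'; python3 lid.py s6.png
```

```text
t: 9.35
eef_pos: [620.1, 157.8, 71.0]
tcp_rot: [-1.571, -0.261, -0.08]
ft_force: [-3.7, 0.2, 0.6]
opening: 0.004
t: 9.55
eef_pos: [620.4, 157.8, 70.9]
tcp_rot: [-1.571, -0.259, -0.08]
ft_force: [-8.5, 1.2, 3.8]
opening: 0.009
[-8.   1.1  4.2] [620.4 157.8  70.9]
163 35.164910838737036 80.42162822230667 43.82447795252054 85.03818146294239
expected home lid X 32.3..77.7
proj home lid back/front [(np.float64(235.7), np.float64(266.9)), (np.float64(247.1), np.float64(267.6)), (np.float64(258.7), np.float64(268.3))]
```

```bash
python3 -m inch '[-0.001,-0.0003,0,0,0,0,1, -0.002,-0.0005,0,0,0,0,1, -0.0097,-0.0026,0,0,0,0,1, -0.0193,-0.0052,0,0,0,0,1, -0.0193,-0.0052,0,0,0,0,1, 0.0104,-0.0386,0,0,0,0,1, 0.0104,-0.0386,0,0,0,0,1, 0.0104,-0.0386,0,0,0,0,1, 0,0,0,0,0,7.5,1, 0,0,0,0,0,7.5,1]'
python3 lid.py s7.png
```

```text
t: 10.6
eef_pos: [568.2, 162.6, 193.8]
tcp_rot: [-1.569, 0.001, -0.079]
ft_force: [-0.2, -1.1, -0.1]
opening: 0.01
[-1.8 -2.8 -1.3] [569.7 161.9 192.8]
201 35.101607057699525 79.2140580370295 35.54721970367978 85.67190568928658
expected home lid X 32.3..77.7
proj home lid back/front [(np.float64(235.7), np.float64(266.9)), (np.float64(247.1), np.float64(267.6)), (np.float64(258.7), np.float64(268.3))]
```

View pics/s7.png

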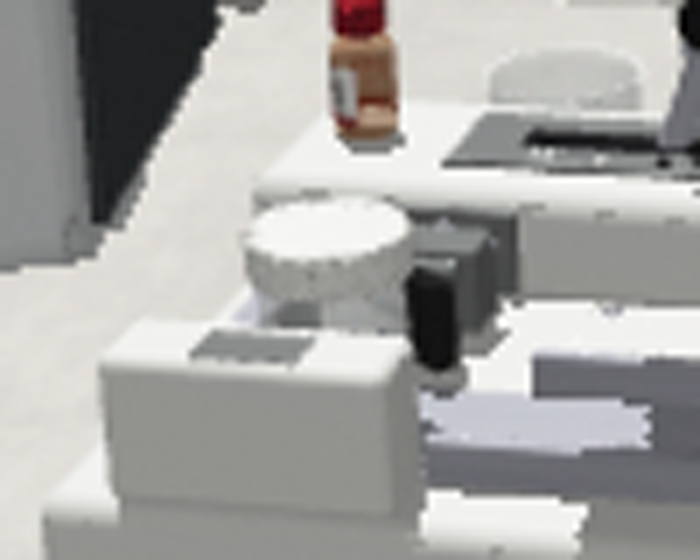

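```bash
python3 -m inch '[-0.009,0,-0.035,0,0,0,1, -0.009,0,-0.035,0,0,0,1, -0.009,0,-0.035,0,0,0,1, -0.009,0,-0.034,0,0,0,1, 0,0,0,0,0,0,1, 0,0.022,0,0,0,0,1, 0,0.022,0,0,0,0,1, 0,0.022,0,0,0,0,1, 0,0,0,0,0,0,1]'
python3 - <<'E'
from h import *
from cell import env
s=env.read_camera("side"); t=env.read_camera("top"); print(env.state()["eef_pos"])
a=cv2.resize(s["pixels"][190:305,210:360],None,fx=2.6,fy=2.6,interpolation=cv2.INTER_CUBIC)
b=cv2.resize(t["pixels"][155:270,225:375],None,fx=2.6,fy=2.6,interpolation=cv2.INTER_CUBIC)
cv2.imwrite("pics/s8.png",np.hstack([a,b]))
E
```

```text
t: 11.55
eef_pos: [520.4, 26.9, 123.0]
tcp_rot: [-1.571, 0.003, -0.08]
ft_force: [-0.6, -0.2, 0.3]
opening: 0.007
[521.77480291  26.78863578 125.43703038]
```

View pics/s8.png

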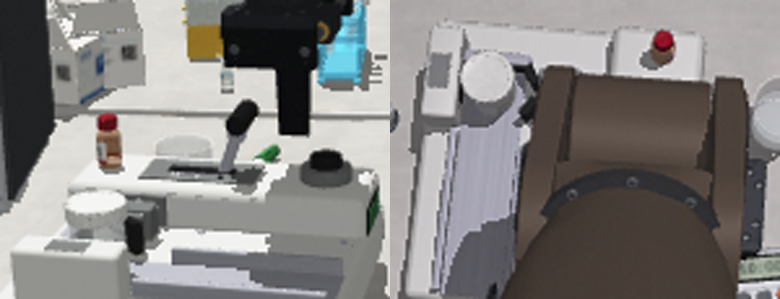

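```bash
python3 -m inch '[0.006,0,0,0,0,0,1, 0.006,0,0,0,0,0,1, 0.003,0,0,0,0,0,1, 0.002,0,0,0,0,0,1, 0.002,0,0,0,0,0,1, 0.002,0,0,0,0,0,1, 0.002,0,0,0,0,0,1, 0.002,0,0,0,0,0,1, 0.002,0,0,0,0,0,1]'
python3 -m inch '[0.002,0,0,0,0,0,1, 0.002,0,0,0,0,0,1, 0.002,0,0,0,0,0,1, 0.002,0,0,0,0,0,1, 0.002,0,0,0,0,0,1, 0.002,0,0,0,0,0,1, 0.002,0,0,0,0,0,1, 0.002,0,0,0,0,0,1, 0.002,0,0,0,0,0,1]'
python3 -m inch '[0.002,0,0,0,0,0,1, 0.002,0,0,0,0,0,1, 0.002,0,0,0,0,0,1, 0.002,0,0,0,0,0,1, 0.002,0,0,0,0,0,1, 0.002,0,0,0,0,0,1]'
python3 - <<'E'
from h import *
from cell import env
s=env.read_camera("side"); print(env.state()["eef_pos"])
a=cv2.resize(s["pixels"][190:305,210:360],None,fx=4,fy=4,interpolation=cv2.INTER_CUBIC)
cv2.imwrite("pics/s9.png",a)
E
```

```text
t: 12.55
eef_pos: [547.4, 24.3, 125.2]
tcp_rot: [-1.571, 0.003, -0.08]
ft_force: [-4.8, 0.3, 3.6]
opening: 0.007
t: 13.45
eef_pos: [567.0, 22.7, 125.2]
tcp_rot: [-1.571, -0.001, -0.08]
ft_force: [-1.4, 1.0, 0.9]
opening: 0.006
t: 14.05
eef_pos: [578.4, 21.8, 125.2]
tcp_rot: [-1.571, 0.001, -0.08]
ft_force: [-5.0, -0.1, 3.9]
opening: 0.003
[578.45100687  21.79984576 125.19334556]
```

View pics/s9.png

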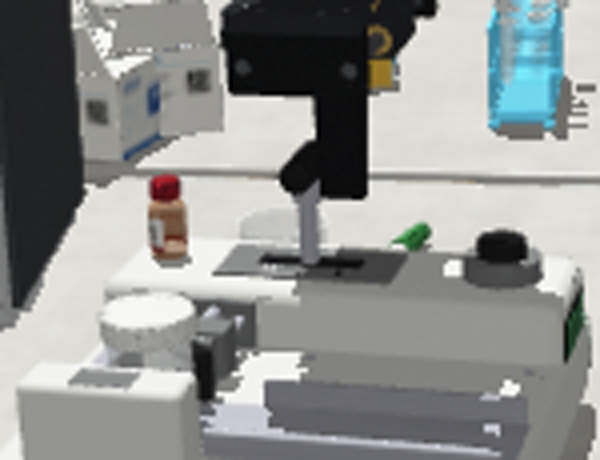

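```bash
python3 -m inch '[0.002,0,0,0,0,0,1, 0.002,0,0,0,0,0,1, 0.002,0,0,0,0,0,1, 0.002,0,0,0,0,0,1, 0.002,0,0,0,0,0,1, 0.002,0,0,0,0,0,1, 0.002,0,0,0,0,0,1, 0.002,0,0,0,0,0,1]'
python3 -m inch '[0.002,0,0,0,0,0,1, 0.002,0,0,0,0,0,1, 0.002,0,0,0,0,0,1, 0.002,0,0,0,0,0,1, 0.002,0,0,0,0,0,1, 0.002,0,0,0,0,0,1, 0.002,0,0,0,0,0,1]'
python3 -m inch '[0.001,0,0,0,0,0,1, 0.001,0,0,0,0,0,1, 0.001,0,0,0,0,0,1]'
python3 -m inch '[0.001,0,0,0,0,0,1, 0.001,0,0,0,0,0,1, 0.001,0,0,0,0,0,1]'
```

```text
t: 14.9
eef_pos: [594.2, 20.5, 125.1]
tcp_rot: [-1.571, 0.001, -0.08]
ft_force: [-3.3, -1.2, 0.0]
opening: 0.003
t: 15.6
eef_pos: [608.7, 19.4, 125.3]
tcp_rot: [-1.571, -0.0, -0.08]
ft_force: [-2.8, 0.6, -1.6]
opening: 0.005
t: 15.9
eef_pos: [611.7, 19.1, 125.3]
tcp_rot: [-1.571, -0.0, -0.08]
ft_force: [-1.8, 0.8, -1.5]
opening: 0.005
t: 16.2
eef_pos: [614.6, 18.9, 125.3]
tcp_rot: [-1.571, -0.0, -0.08]
ft_force: [-3.6, -0.1, -0.2]
opening: 0.004
```

```bash
python3 -m inch '[0.0005,0,0,0,0,0,1, 0.0005,0,0,0,0,0,1, 0.0005,0,0,0,0,0,1]'
python3 -m inch '[0.0005,0,0,0,0,0,1, 0.0005,0,0,0,0,0,1]'
```

```text
t: 16.5
eef_pos: [614.8, 18.9, 125.2]
tcp_rot: [-1.571, 0.003, -0.08]
ft_force: [-10.1, 1.1, 2.7]
opening: 0.005
t: 16.7
eef_pos: [615.0, 18.9, 125.1]
tcp_rot: [-1.571, 0.005, -0.08]
ft_force: [-13.9, 0.6, 6.5]
opening: 0.004
```

Run:
```python
from h import *
from cell import env
s=env.read_camera("side"); print(env.state()["eef_pos"],env.state()["ft_force"])
a=cv2.resize(s["pixels"][190:305,210:360],None,fx=4,fy=4,interpolation=cv2.INTER_CUBIC)
cv2.imwrite("pics/s10.png",a)
```

```text
[614.91283127  18.87509665 125.15875069] [-12.50087727   0.60259561   6.16846011]
```

View pics/s10.png

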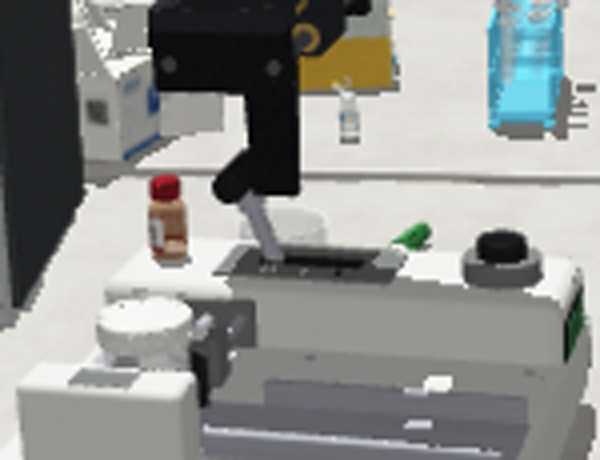

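```bash
python3 -m inch '[-0.002,0,0,0,0,0,1, -0.01,0,0,0,0,0,1, -0.03,0,0,0,0,0,1, -0.04,0,0,0,0,0,1, -0.03,0,0,0,0,0,1, -0.01,0,0,0,0,0,1, 0,0,0,0,0,0,1, 0,0,0,0,0,0,1]'
python3 - <<'E'
from h import *
from cell import env
s=env.read_camera("side"); t=env.read_camera("top"); print(env.state()["eef_pos"])
a=cv2.resize(s["pixels"][200:315,210:360],None,fx=2.6,fy=2.6,interpolation=cv2.INTER_CUBIC)
b=cv2.resize(t["pixels"][155:270,225:375],None,fx=2.6,fy=2.6,interpolation=cv2.INTER_CUBIC)
cv2.imwrite("pics/s11.png",cv2.resize(np.hstack([a,b]),None,fx=1,fy=1))
E
python3 lid.py s12.png
```

```text
t: 17.55
eef_pos: [496.7, 28.3, 125.6]
tcp_rot: [-1.571, -0.002, -0.08]
ft_force: [0.6, -0.2, 0.1]
opening: 0.006
[496.597462    28.32608203 125.22065882]
[ 0.8 -0.8 -0.1] [496.4  28.3 125.1]
201 34.052337892196675 78.38452922684436 42.1723613532788 89.108247554251
expected home lid X 32.3..77.7
proj home lid back/front [(np.float64(235.7), np.float64(266.9)), (np.float64(247.1), np.float64(267.6)), (np.float64(258.7), np.float64(268.3))]
```

View pics/s11.png

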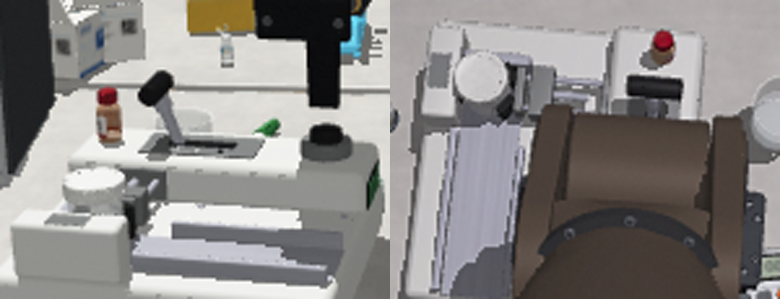

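View pics/s12.png

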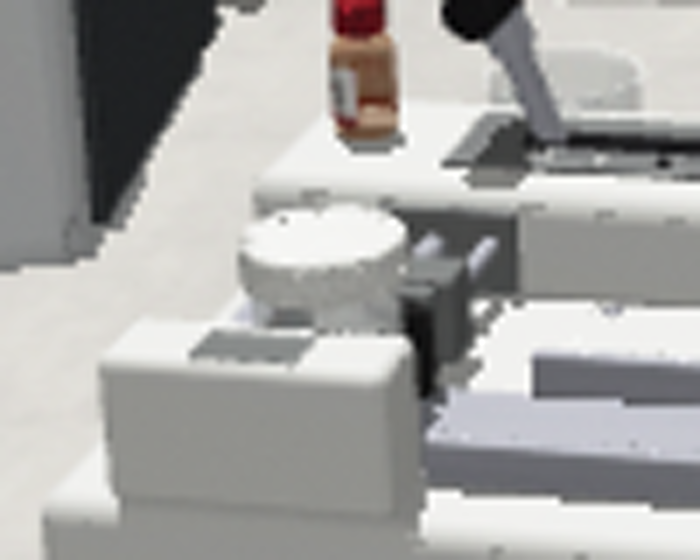

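```bash
python3 -m inch '[-0.002,0.01,0,0,0,0,1, 0,0.006,0,0,0,0,1, 0,0.003,0,0,0,0,1, 0,0.001,0,0,0,0,1, 0,0.001,0,0,0,0,1, 0,0.001,0,0,0,0,1]'
python3 -m inch '[0,0.001,0,0,0,0,1, 0,0.001,0,0,0,0,1, 0,0.001,0,0,0,0,1]'
python3 -m inch '[0,0.001,0,0,0,0,1, 0,0.001,0,0,0,0,1]'
```

```text
t: 18.3
eef_pos: [493.2, 28.7, 103.3]
tcp_rot: [-1.571, 0.0, -0.08]
ft_force: [-2.2, -0.2, 3.1]
opening: 0.006
t: 18.6
eef_pos: [493.3, 28.6, 100.9]
tcp_rot: [-1.571, -0.0, -0.08]
ft_force: [-9.6, -0.0, 25.5]
opening: 0.005
t: 18.8
eef_pos: [493.4, 28.6, 100.5]
tcp_rot: [-1.571, -0.001, -0.08]
ft_force: [-15.2, -0.2, 50.6]
opening: 0.005
```

```bash
python3 -m inch '[0,-0.003,0,0,0,0,1]'
python3 - <<'E'
from h import *
from cell import env
s=env.read_camera("side"); print(env.state()["eef_pos"],env.state()["ft_force"])
a=cv2.resize(s["pixels"][205:275,290:380],None,fx=8,fy=8,interpolation=cv2.INTER_CUBIC)
cv2.imwrite("pics/s13.png",a)
t=load("top0.npz")
for v in range(244,268,2): print(v,[round(dep(t,u,v)[2],0) for u in range(308,334,2)])
E
```

```text
t: 18.9
eef_pos: [493.3, 28.6, 102.3]
tcp_rot: [-1.571, -0.001, -0.08]
ft_force: [-3.6, -0.1, 2.5]
opening: 0.006
[493.50253799  28.64841637 102.34585891] [-1.99063729 -0.87421067  4.36984039]
244 [np.float64(85.0), np.float64(90.0), np.float64(85.0), np.float64(83.0), np.float64(82.0), np.float64(89.0), np.float64(84.0), np.float64(84.0), np.float64(84.0), np.float64(85.0), np.float64(87.0), np.float64(89.0), np.float64(87.0)]
246 [np.float64(84.0), np.float64(87.0), np.float64(86.0), np.float64(89.0), np.float64(87.0), np.float64(86.0), np.float64(85.0), np.float64(83.0), np.float64(85.0), np.float64(87.0), np.float64(89.0), np.float64(85.0), np.float64(86.0)]
248 [np.float64(87.0), np.float64(82.0), np.float64(86.0), np.float64(84.0), np.float64(95.0), np.float64(97.0), np.float64(102.0), np.float64(101.0), np.float64(99.0), np.float64(85.0), np.float64(86.0), np.float64(86.0), np.float64(85.0)]
250 [np.float64(83.0), np.float64(84.0), np.float64(88.0), np.float64(97.0), np.float64(100.0), np.float64(109.0), np.float64(105.0), np.float64(109.0), np.float64(96.0), np.float64(96.0),
[... 1297 characters left out ...]
8.0), np.float64(83.0), np.float64(89.0), np.float64(96.0), np.float64(96.0), np.float64(97.0), np.float64(96.0), np.float64(101.0), np.float64(99.0), np.float64(96.0), np.float64(93.0), np.float64(84.0), np.float64(86.0)]
264 [np.float64(84.0), np.float64(82.0), np.float64(85.0), np.float64(84.0), np.float64(95.0), np.float64(95.0), np.float64(96.0), np.float64(96.0), np.float64(94.0), np.float64(92.0), np.float64(86.0), np.float64(86.0), np.float64(85.0)]
266 [np.float64(83.0), np.float64(84.0), np.float64(87.0), np.float64(89.0), np.float64(86.0), np.float64(86.0), np.float64(85.0), np.float64(86.0), np.float64(86.0), np.float64(86.0), np.float64(83.0), np.float64(83.0), np.float64(86.0)]
```

View pics/s13.png

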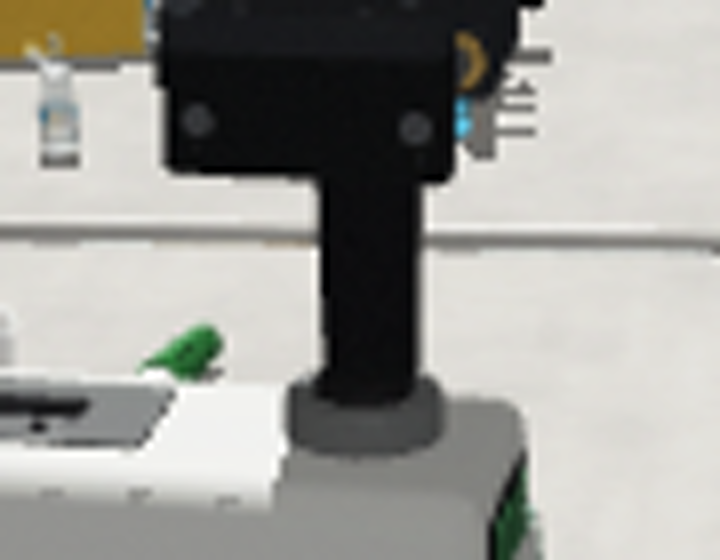

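```bash
for i in 1; do python3 -m inch '[0,-0.001,0,0,0,0,1]'; done; python3 -m inch '[0,-0.001,0,0,0,0,1]'; python3 -m inch '[0,-0.001,0,0,0,0,1]'; python3 -m inch '[0,-0.001,0,0,0,0,1]'; python3 -m inch '[0,-0.001,0,0,0,0,1]'
```

```text
t: 19.05
eef_pos: [493.5, 28.6, 102.6]
tcp_rot: [-1.571, -0.001, -0.08]
ft_force: [-2.5, -0.5, 4.1]
opening: 0.001
t: 19.15
eef_pos: [493.5, 28.7, 103.3]
tcp_rot: [-1.571, -0.0, -0.08]
ft_force: [-1.6, -0.1, 3.1]
opening: 0.005
t: 19.25
eef_pos: [493.5, 28.7, 104.2]
tcp_rot: [-1.571, -0.0, -0.08]
ft_force: [-1.4, -0.1, 3.4]
opening: 0.004
t: 19.35
eef_pos: [493.5, 28.6, 105.2]
tcp_rot: [-1.571, -0.0, -0.08]
ft_force: [-1.0, -0.2, 3.3]
opening: 0.005
t: 19.45
eef_pos: [493.5, 28.6, 106.2]
tcp_rot: [-1.571, -0.0, -0.08]
ft_force: [-1.0, -0.1, 2.8]
opening: 0.001
```

```bash
python3 -m inch '[0,-0.001,0,0,0,0,1]'; python3 -m inch '[0,-0.001,0,0,0,0,1]'; python3 -m inch '[0,-0.004,0,0,0,0,1]'
```

```text
t: 19.55
eef_pos: [493.5, 28.6, 107.2]
tcp_rot: [-1.571, -0.0, -0.08]
ft_force: [0.8, -0.3, 1.4]
opening: 0.006
t: 19.65
eef_pos: [493.5, 28.6, 108.2]
tcp_rot: [-1.571, -0.0, -0.08]
ft_force: [-0.8, -0.1, -0.3]
opening: 0.005
t: 19.75
eef_pos: [493.2, 28.6, 112.0]
tcp_rot: [-1.571, 0.001, -0.08]
ft_force: [-0.9, -0.3, -0.3]
opening: 0.004
```

```bash
python3 -m inch '[0,-0.03,0,0,0,0,1, 0,-0.04,0,0,0,0,1, 0,-0.04,0.02,0,0,0,1, -0.02,-0.03,0.03,0,0,0,1, -0.02,0,0.04,0,0,0,1, -0.02,0,0.045,0,0,0,1, 0,0,0.045,0,0,0,1, 0,0,0.045,0,0,0,1, 0,0,0.045,0,0,0,1, 0,0,0,0,0,0,1]'
python3 - <<'E'
from h import *
from cell import env
s=env.read_camera("side"); t=env.read_camera("top"); print(env.state()["eef_pos"])
a=cv2.resize(s["pixels"][190:390,190:400],None,fx=1.9,fy=1.9,interpolation=cv2.INTER_CUBIC)
b=cv2.resize(t["pixels"][140:340,170:380],None,fx=1.9,fy=1.9,interpolation=cv2.INTER_CUBIC)
cv2.imwrite("pics/s14.png",np.hstack([a,b]))
E
python3 lid.py s15.png
```

```text
t: 20.75
eef_pos: [455.0, 306.6, 252.1]
tcp_rot: [-1.57, -0.0, -0.077]
ft_force: [0.1, -1.6, -0.1]
opening: 0.008
[454.75252207 303.12778441 251.94858581]
[-0.9 -0.8 -0.3] [454.9 302.3 252.1]
199 35.23733713433564 79.21187975425019 42.17051083749568 90.07027290244251
expected home lid X 32.3..77.7
proj home lid back/front [(np.float64(235.7), np.float64(266.9)), (np.float64(247.1), np.float64(267.6)), (np.float64(258.7), np.float64(268.3))]
```

View pics/s14.png

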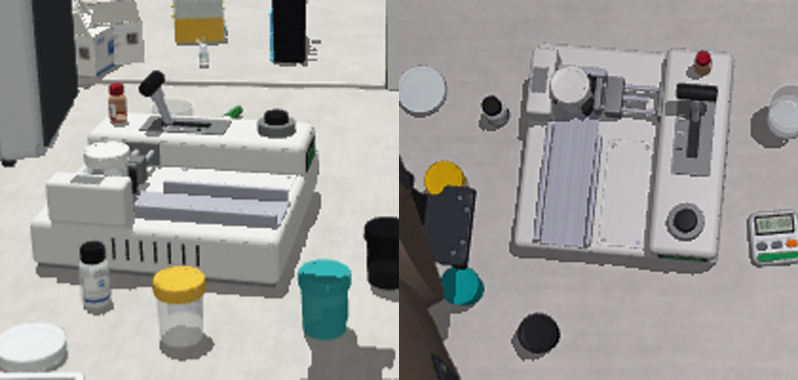

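View pics/s15.png

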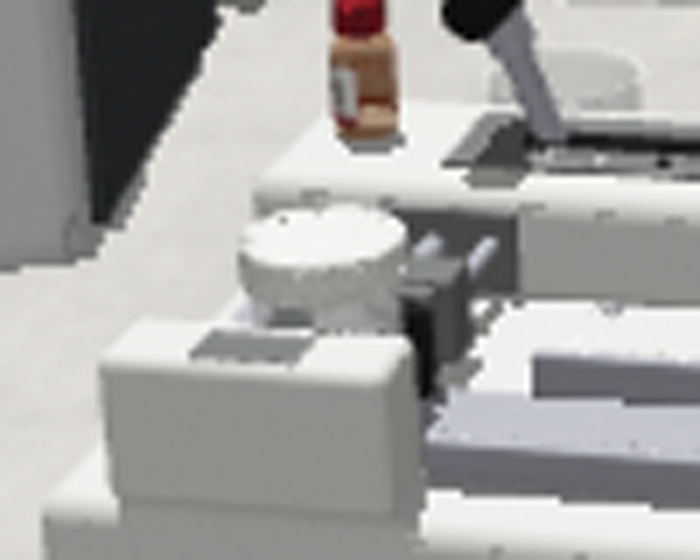

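```bash
python3 -c "
from cell import env
print(env.job_done(), env.state()['t'])"
```

```text
the job is handed in; nothing more can be done
the job is handed in; nothing more can be done
```

The reading was started in the order asked and handed in at about 20.9 s of the 48 s allowed. No verdict was reported.

- **Cup:** I pushed it along the channel with the closed, slightly tilted fingertips until it met the back stop at about 8 N. It stayed upright and did not move back when I withdrew.
- **Lever:** I pushed it past the first detent to the rigid second stop, about 14 N at the bar. In the last pictures the lever still leans back, with the jaw closed on the cup and the cup against the window side.
- **Button:** I pressed it last, from first contact at about 107 mm to a hard stop at about 101 mm, so the full 6 mm. It came back up when I let go.
- **Surroundings:** In the last pictures the small bottle, the other cup, the look-alikes and everything else in view stand where they were. The robot is clear of everything.

**Checks that disagreed**
- The button's top met the finger about 4 mm higher than the stated 103 mm. I therefore took the full press from the travel and the hard stop, where the force reached about 50 N, more than I meant.
- The cup met the back stop about 3 mm beyond my first estimate, and the side camera put its middle about 2 mm beyond the nest. I put both down to calibration and my fit of the reader's position, and judged the cup home by the contact force.

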